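# Clamp a steel block in the sloping trigger-clamp stand

## Task

Get the steel block with the three holes ready for deburring: lay it flat and lengthwise on the sloping bed of the trigger-clamp stand, centred between the two jaws, and let go of it. Then squeeze the clamp's trigger fully against its handle and let it out, again and again, until the sliding jaw grips the block firmly against the lower jaw and another squeeze moves it no further; do not push the jaw itself. Finally let the trigger spring out and leave the other things on the worktop where they are.

Things in the scene. Friction and masses are not known exactly. Their poses are not given: they have to be found in the camera images.
- block: Ground steel block with three holes through it from its top, 50 mm (its x) by 75 mm (its y) by 25 mm high, 0.5 to 0.8 kg; origin at the centre of its underside, z up. At the start it lies loose and flat on the worktop. Grasp it across its 50 mm.
- bed: Fixed sloping steel bed of the stand, rising 30 degrees away from the robot. Origin: middle of the lower edge of the bed's top face; x up the slope (bed 250 mm long), y across (120 mm wide), z square to the bed, out of it. Lower fixed jaw, part of it: x 0 to 16, y -35 to 35, z 0 to 32 mm. Clamp housing: x 151 to 223, y -23 to 23, z 0 to 46 mm, on it handle and trigger.
- seat (a point): Point on the bed's top face under the middle of the clamped block: 53.5 mm up the slope from the bed's origin, on its centre line; axes as the bed's.
- pad: Black rubber pad on the face of the sliding jaw, 6 mm thick, 56 wide (y), 24 high, jaw steel 10 mm thick behind it up to 30 mm above the bed. Origin: middle of its front face, 16 mm above the bed; axes as the bed's (front face looks to -x, toward the block). It yields 1 mm for each 15 N, at most 2 mm.
- jaw: Sliding jaw (dark steel, 10 x 60 mm, bed z 2 to 30 mm) on its bar, behind the pad; origin on the bed's face under the pad's front face, axes as the bed's. At the start the space between the jaws is 16 to 32 mm longer than the block. A brake holds the jaw against about 18 N. Ratchet teeth on the bar: each full squeeze moves it about 6.4 mm (the first up to 9) down the slope; it stays there when the trigger is let out.
- trigger (a joint): Angle of the trigger (rad): 0 = sprung out, 0.30 = squeezed home, parallel to the handle. It pivots about the bed's y at bed x 174, z 44 mm, stands up from there (22 mm wide, tip 76 mm from the pivot) between jaw and handle, and springs out when let go. Moving the jaw takes about 10 N at the squeeze point; squeeze with 20 to 35 N. Once the block is gripped an overload clutch slips: the trigger goes home, the jaw stays.
- squeeze (a point): Squeeze point, axes as the bed's: 100 mm above the bed (bed z), midway through the handle and the squeezed trigger. Along bed x the fixed handle's back is 13.5 mm up-slope of it (handle 12 thick, 24 wide, bed z 46 to 125 mm); the trigger's face is 13.5 mm down-slope when squeezed and about 31 mm when out (34 mm at its tip, bed z 117). Fingers go one either side, closing along bed x, coming in along -z of the bed.
- torch: Bystander: black hand torch, 30 x 126 x 26 mm, lying loose on the worktop; origin under its centre. (Keep clear of the fixed blue coiled air hose, 25 mm across, that hangs straight down to the worktop 60 to 120 mm to the right of the torch, at world x 0.64, y -0.32.)
- screwdriver: Bystander: screwdriver, 27 x 172 x 23 mm, lying loose on the worktop; origin under its centre.
- jar_steel: Bystander: closed white jar, 50 mm across, 62 mm high, standing loose on the worktop; origin under its centre.
Things that resemble listed ones, but are neither listed nor needed, are in the scene too. Leave any blue look-alike of the block alone.

How it is judged (in metres and radians):
On the way, in this order (a step that is already met when the one before it is completed fails the run):
1. the block lies flat and lengthwise on the bed between the jaws, let go, the sliding jaw not yet gripping it (x of block in the frame of bed between 0.045 and 0.095 m and y of block in the frame of bed between -0.015 and 0.015 m and angle between the z axis of block and the z axis of bed, either way round below 0.08 rad and angle between the y axis of block and the x axis of bed, either way round below 0.15 rad and z of block in the frame of bed between -0.005 and 0.005 m and contact force between the fingers and block below 0.3 N and linear speed of block below 0.02 m/s and contact force between block and pad below 1 N), for 0.2 s.
2. the trigger is squeezed with the jaw still on its way (value of joint trigger above 0.2 rad and contact force between block and pad below 1 N), for 0.02 s.
3. the sliding jaw presses the block (contact force between block and pad above 6 N), for 0.1 s.
At the end, for the whole second after the job is handed in: The block lies flat (within 5 degrees) and lengthwise (within 9 degrees) on the bed, within 15 mm of its centre line, its middle 48 to 59 mm up the slope, pressed by the sliding jaw's pad and against the bed with its fixed jaw with more than 6 N each, at rest; the trigger is out (below 0.05 rad) (x of block in the frame of bed between 0.048 and 0.059 m and y of block in the frame of bed between -0.015 and 0.015 m and angle between the z axis of block and the z axis of bed, either way round below 0.08 rad and angle between the y axis of block and the x axis of bed, either way round below 0.15 rad and z of block in the frame of bed between -0.005 and 0.005 m and contact force between block and pad above 6 N and contact force between block and bed above 6 N and value of joint trigger below 0.05 rad and linear speed of block below 0.01 m/s); the robot touches nothing.
It fails at once if the sliding jaw is pushed by the fingers or the arm (contact force between any of the fingers, the arm and jaw above 8 N).
It fails at once if a bystander is moved more than 30 mm (distance of any of torch, screwdriver, jar_steel from where it was at the start of the episode above 0.03 m).
It also fails if it takes over 72 s, if anything falls off the work surface, if the arm or the gripper's body presses on something with over 40 N, if the wrist force passes 120 N, or if a joint passes its speed limit or range.

## Robot

A 6-joint arm with a two-finger parallel gripper is mounted at the origin on a cart in front of the work surface, level with it; the furniture and walls round the work are solid. World frame = base frame: x ahead of the robot, y to its left, z up, the work surface at z = 0. Lengths are in mm, angles in rad, forces in N, time in s.
With the tool pointing down it reaches from about 350 to 975 mm from the base axis. Payload 7.1 kg.
Tool frame: the origin (TCP) lies at the very end of the fingers, on their centre line; the grasp point (between the pads) lies 19 mm behind it (ctrl.tcp_to_grasp is the distance from the TCP to the grasp point, in mm); z points along the fingers, x is the direction in which the jaws open and shut, and the axes are right-handed (so a half turn about z gives the same grasp; the last joint's range is limited). The gripper opens to 88 mm and grips with 3 to 60 N. Pads are 20 mm wide; open, the fingers measure 115 mm over their backs; the gripper's body (75 mm by 178 mm) begins 61 mm behind the grasp point.
Start: joints at [-1.253, 0.423, 1.63, -0, 1.089, -0.019], TCP at [206.56, -589.862, 222.675] pointing down, gripper open.
Joint ranges: [-3, 3], [-0.9, 2.11], [0.09, 2.58], [-1.31, 4.45], [0.11, 2.69], [-2.54, 2.54]. Speed limits (rad/s): [2.39, 2.39, 3.01, 3.14, 3.14, 3.14].

## Interface

Orientations are given as a rotation vector (axis times angle).
In Python, from workcell import get_obs, viewer, ctrl, masks_of gives the robot as it stands. The module is installed in compiled form; this text tells all that it offers.
- The arm moves only by the shell command python3 -m inch 'ROWS'. ROWS is JSON, a list of rows, each an object of numbers: "tx", "ty", "tz": the shift along the tool's x, y, z in cm; "ax", "ay", "az": the turn, a rotation vector about the tool's x, y, z in degrees; "jaw": the opening, from 0 (shut) to 1 (fully open). In form: [{"tx": .., "ty": .., "tz": .., "ax": .., "ay": .., "az": .., "jaw": ..}, ...]. A call has 1 to 12 rows; each row shifts and turns the commanded pose from where the row before left it, along the tool's axes as they then stand; what a row does not reach is not made up. A row lasts 1/8 s, in which the tool goes at most 62.5 mm and 10.7 degrees, less where a joint would pass 70% of its speed; a pose out of reach is approached as far as the arm can. A call is refused whole if a number of a shift passes 6.25 or a number of a turn 10.7, either way. A call with a gripper value outside its range is refused whole. The fingers move at their own pace and stop on an object; the grip force is fixed at half the most. Time passes only in rows, so rows that do not move let the fingers close. It gives the time, the measured TCP pose, the force and the opening at its end, in the units of the state.
- get_obs(): the state, without advancing time (a new reading comes with each control period).
- viewer.get_image(name): name is "side" or "top" or "wrist"; returns (picture, depth): 400x640x3 uint8, red, green, blue; 400x640 float32, mm along the optical axis (not along the pixel's ray), 0 where there is no reading.
- viewer.get_calibration(name): a dict with "fx", "fy", "cx", "cy" (pixels), "rvec" (rotation vector, rad) and "tvec" (3), from world to camera coordinates, as OpenCV has them. Camera axes: x right, y down, z forward; pixel columns grow to the right and rows downward; lengths in mm; the calibration is good to about 2 mm. A picture is of the moment at which its call begins: read the wrist's pose just before it. get_calibration takes no time and is no camera call; for the wrist camera it gives the pose at the moment of the call.
- ctrl.close_job(): hands the job in, once; it reports no verdict.
Trained networks look in the newest picture that a camera, given by its name, has taken for a name from the list of things; names that differ only in an ending like _2 or _b are one class to them, and where a whole thing is asked for, a point or a joint stands for the part that bears it (a point fixed in the world has none). Each returns a list of dicts, best first, with "score" (0 to 1); they miss things now and then, are a little off and sometimes report something else, mostly with a low value. They report only what shows in the picture. A call takes as long as a camera call. They do not tell look-alikes from the thing itself.
- masks_of(camera, thing): "pixels" (400x640 bool, what is visible of it) and "location" ([column, row] in pixels, amid what is visible of it).
The state is a dict: "t": time; "qpos": joint angles; "qvel": joint speeds; "joint_torque": joint torques, N m; "ee_pos": TCP position; "orientation": TCP orientation; "ft_force": force on the tool from outside, world axes, zero at the start; "moment": the same for the moment, N m; "width": finger opening in mm.
Only numpy, scipy, OpenCV 4.12 (cv2) and the standard library are available. Lean on these libraries where they do the work, as an engineer would, in place of code of your own. Each camera call takes 0.05 s, during which the arm holds its last target. There are 200 camera calls.

## Working session

There is one attempt and no reset: what is moved stays moved. The work goes in short steps, Python scripts to look and compute and a shell command to move; the robot and the scene stay as the last step left them, time stands still between calls to the robot, and variables do not carry over. Pictures are saved under pics/ and viewed, about 8 in all and at most 12, crops included, and the job is handed in when it is done.

```bash
mkdir -p pics
cat > h.py <<'E'
import numpy as np, cv2
from scipy.spatial.transform import Rotation as R
from workcell import get_obs, viewer, ctrl, masks_of
def shot(n):
    o=get_obs(); c=viewer.get_calibration(n); im,d=viewer.get_image(n)
    return im,d,c
def world(c,d,u,v):
    u=np.asarray(u,float);v=np.asarray(v,float)
    p=np.stack([(u-c['cx'])/c['fx']*d,(v-c['cy'])/c['fy']*d,d],-1)
    Rm=R.from_rotvec(np.ravel(c['rvec'])).as_matrix()
    return (p-np.ravel(c['tvec']))@Rm
def proj(c,P):
    K=np.array([[c['fx'],0,c['cx']],[0,c['fy'],c['cy']],[0,0,1.]])
    return cv2.projectPoints(np.asarray(P,float).reshape(-1,1,3),np.ravel(c['rvec']),np.ravel(c['tvec']),K,None)[0].reshape(-1,2)
def cloud(c,d,m=None):
    m=(d>0) if m is None else (m&(d>0))
    v,u=np.nonzero(m); return world(c,d[v,u],u,v)
def save(n,im): cv2.imwrite('pics/'+n+'.png',cv2.cvtColor(im,cv2.COLOR_RGB2BGR))
E
python3 - <<'E'
from h import *
np.set_printoptions(precision=1,suppress=True)
o=get_obs();print(o['t'],o['ee_pos'],o['orientation'],o['width'])
for n in ['top','side']:
    im,d,c=shot(n);save(n+'0',im)
    np.savez(n+'0.npz',im=im,d=d)
    for t in ['block','bed','pad','jaw','trigger','torch','screwdriver','jar_steel']:
        for r in masks_of(n,t):
            P=cloud(c,d,r['pixels']); 
            print(n,t,round(r['score'],2),np.round(r['location']),r['pixels'].sum(),np.median(P,0) if len(P) else '',np.percentile(P,[2,98],axis=0).ravel() if len(P) else '')
E
```

```text
0.0 [ 206.4 -589.4  221.9] [-2.6  1.8  0. ] 88.2714743948331
top block 0.77 [387. 230.] 485 [ 545.2 -110.1   23.8] [ 513.9 -147.9   -1.1  577.4  -71.    28.7]
top bed 0.76 [287. 214.] 3897 [571.6 163.3  94.7] [463.9  81.7  24.3 676.9 248.7 205.5]
top bed 0.36 [342. 155.] 156 [763.6  23.1  20.5] [754.8 -13.2  11.5 773.6  58.4  26.1]
top pad 0.34 [290. 217.] 3912 [571.8 164.4  94.5] [463.7  83.3  23.  680.3 250.8 205.3]
top jaw 0.72 [287. 215.] 126 [573.3 173.5 111.4] [550.6 134.1  92.3 652.7 208.9 152.2]
top trigger 0.47 [291. 220.] 113 [554.8 156.5 190.5] [539.2 142.4 128.2 571.7 171.3 200.8]
top torch 0.62 [431. 175.] 324 [ 716.5 -236.5   21.8] [ 698.6 -290.    11.2  736.9 -175.7   27.9]
top screwdriver 0.72 [348. 155.] 280 [768.5  10.8  17.3] [753.8 -89.4  -2.2 780.6  58.7  25.8]
top screwdriver 0.19 [287. 211.] 3804 [571.5 164.1  95.8] [463.8  84.5  27.5 676.9 247.9 207. ]
top jar_steel 0.76 [207. 242.] 254 [499.4 398.3  60.4] [481.  382.4  20.3 518.3 425.   65.7]
top jar_steel 0.38 [389. 231.] 500 [ 545.  -108.6   23.6] [ 513.2 -147.9   -2.9  577.4  -71.    28.7]
side block 0.87 [358. 169.] 373 [ 566.1 -229.2   22.6] [ 528.9 -312.    -2.1  607.2 -202.4   29.5]
side block 0.53 [360. 190.] 389 [ 543.6 -102.7   23.4] [ 509.4 -174.9   -1.3  581.2  -69.6   30.3]
side bed 0.63 [329. 233.] 2826 [574.  179.3 114. ] [463.2  82.1  27.6 674.  247.8 213.9]
side jaw 0.62 [330. 235.] 171 [566.9 179.1 111.5] [550.3 136.6  93.6 654.5 211.3 152.6]
side trigger 0.74 [333. 213.] 138 [567.3 165.  176.6] [544.7 145.7 154.4 588.5 179.1 200.4]
side torch 0.71 [314. 163.] 151 [ 716.8 -231.4   22.8] [ 700.3 -285.2   12.2  735.7 -173.3   28.7]
side screwdriver 0.58 [280. 207.] 114 [762.2  18.5  20.7] [753.7 -89.8   7.5 777.5  58.3  27. ]
side jar_steel 0.33 [331. 232.] 143 [564.6 179.4 110.4] [549.4 146.8  91.5 653.6 211.  152.7]
```

Run:
```python
from h import *
a=np.load('top0.npz')['im'];b=np.load('side0.npz')['im']
A=cv2.resize(a[130:270,230:470],None,fx=3.3,fy=3.3,interpolation=cv2.INTER_CUBIC)[:,:790]
save('crop_top',A)
B=cv2.resize(b[140:290,240:440],None,fx=3.9,fy=3.9,interpolation=cv2.INTER_CUBIC)
save('crop_side',B)
```

```text
(no output)
```

View pics/crop_top.png

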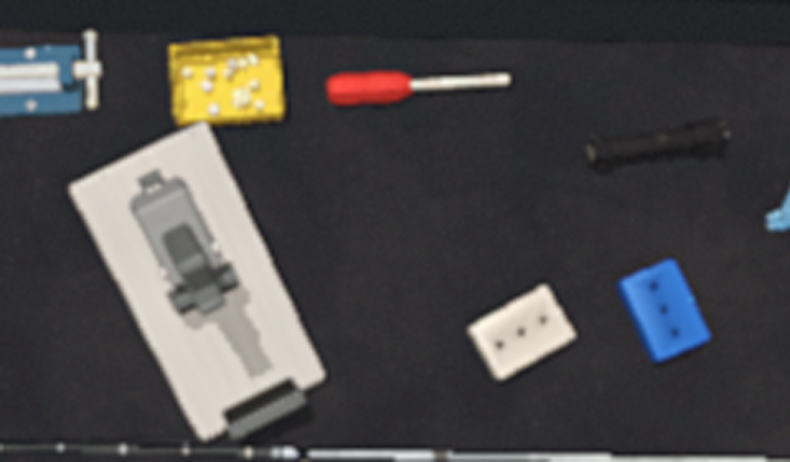

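View pics/crop_side.png

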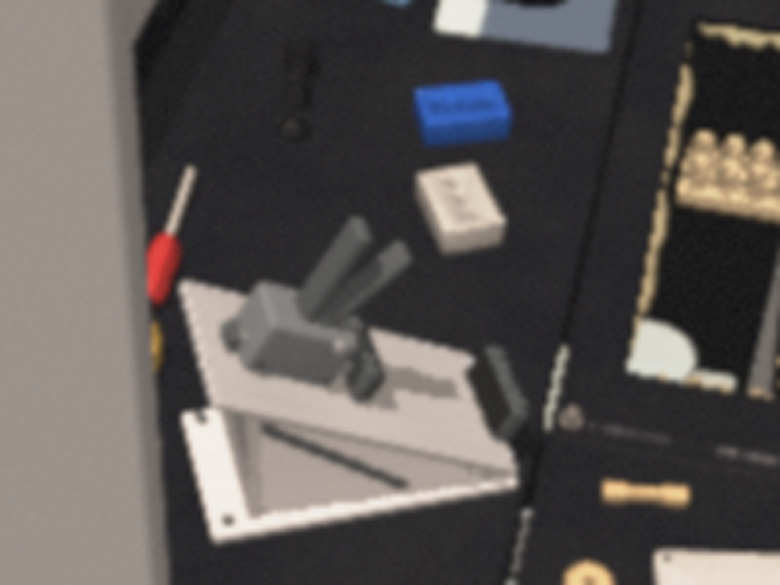

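The candidates in the top picture are the grey block with three holes at (387,230) and a blue look-alike at (431,224). The grey one fits the description, and the crop confirms it. The stand is at about (287,214). Its slope rises away from the robot, yawed left.

```bash
cat > fit.py <<'E'
from h import *
def blockfit(P,zl=(15,35)):
    z=np.median(P[P[:,2]>15][:,2]); Q=P[(abs(P[:,2]-z)<5)]
    r=cv2.minAreaRect(Q[:,:2].astype(np.float32)); b=cv2.boxPoints(r)
    e=[b[1]-b[0],b[2]-b[1]]; e=max(e,key=np.linalg.norm)
    return np.array(r[0]),z,r[1],np.degrees(np.arctan2(e[1],e[0]))%180
def bedfit(P):
    # plane by RANSAC-ish iteration from 30deg prior
    best=None
    rng=np.random.default_rng(0)
    for _ in range(300):
        a=P[rng.choice(len(P),3,False)]; n=np.cross(a[1]-a[0],a[2]-a[0]); l=np.linalg.norm(n)
        if l<100: continue
        n/=l; n*=np.sign(n[2])
        if abs(n[2]-np.cos(np.pi/6))>.04: continue
        k=abs((P-a[0])@n)<3
        if best is None or k.sum()>best.sum(): best=k
    Q=P[best]; c=Q.mean(0); n=np.linalg.svd(Q-c,full_matrices=False)[2][2]; n*=np.sign(n[2])
    k=abs((P-c)@n)<3; Q=P[k]
    up=np.array([0,0,1])-n*n[2]; up/=np.linalg.norm(up); lf=np.cross(n,up)
    uv=np.stack([(Q-c)@up,(Q-c)@lf],1).astype(np.float32)
    r=cv2.minAreaRect(uv); b=cv2.boxPoints(r)
    e=max([b[1]-b[0],b[2]-b[1]],key=np.linalg.norm); e=e/np.linalg.norm(e)*np.sign(e[0])
    X=e[0]*up+e[1]*lf; Y=np.cross(n,X)
    m=r[0][0]*up+r[0][1]*lf+c
    L=max(r[1]); O=m-X*125
    return O,np.stack([X,Y,n],1),r[1]
E
python3 - <<'E'
from fit import *
np.set_printoptions(precision=3,suppress=True)
for n,i in [('top',0),('side',1)]:
    im,d,c=shot(n)
    P=[cloud(c,d,r['pixels']) for r in masks_of(n,'block')]
    P=min(P,key=lambda p:abs(np.median(p[:,1])+108))
    print(n,'block',blockfit(P))
    B=cloud(c,d,masks_of(n,'bed')[0]['pixels'])
    O,M,s=bedfit(B);print('bed',O,s,'slope',np.degrees(np.arcsin(M[2,0])),'yaw',np.degrees(np.arctan2(M[1,0],M[0,0])));print(M)
    for t in ['jaw','trigger']:
        Q=(cloud(c,d,masks_of(n,t)[0]['pixels'])-O)@M
        print(t,np.percentile(Q,[3,50,97],axis=0))
E
```

```text
top block (array([ 545.669, -110.625]), np.float64(24.19851138351609), (49.895572662353516, 74.904541015625), np.float32(120.16835))
bed [477.505 114.424  21.666] (251.4354705810547, 119.80500793457031) slope 29.906944386857774 yaw 27.91589786107582
[[ 0.766 -0.466 -0.442]
 [ 0.406  0.885 -0.23 ]
 [ 0.499 -0.003  0.867]]
jaw [[121.57  -28.686   1.881]
 [135.906  -2.31   22.721]
 [235.022  27.034  33.802]]
trigger [[152.699 -10.472  76.442]
 [161.671  -1.661  98.226]
 [167.55    6.792 117.136]]
side block (array([ 545.824, -111.853]), np.float64(24.807448413060584), (52.62150955200195, 81.20222473144531), np.float32(118.786255))
bed [463.025 105.369  12.766] (292.3407287597656, 124.80162048339844) slope 29.922320562002565 yaw 28.180362084061947
[[ 0.764 -0.472 -0.44 ]
 [ 0.409  0.882 -0.235]
 [ 0.499 -0.001  0.867]]
jaw [[136.745 -28.711   0.314]
 [154.029   7.227  18.41 ]
 [253.688  29.573  34.781]]
trigger [[172.216  -8.742  52.195]
 [183.581   3.482  86.921]
 [195.985  11.061 116.399]]
```

```bash
cat > delta.py <<'E'
from h import *
# bed frame
YAW=np.radians(28.0)
def bedR(yaw=YAW):
    return (R.from_euler('z',yaw)*R.from_euler('y',-np.pi/6)).as_matrix()
O=np.array([477.5,114.4,21.7])
def down(yawdeg):
    a=np.radians(yawdeg); return np.stack([[np.cos(a),np.sin(a),0],[np.sin(a),-np.cos(a),0],[0,0,-1]],1)
def delta(pos,M):
    o=get_obs(); A=R.from_rotvec(o['orientation']).as_matrix()
    print('t',round(o['t'],2),'pos',np.round(o['ee_pos'],1),'w',round(o['width'],1),'F',np.round(o['ft_force'],1))
    print('shift cm now-axes',np.round(A.T@(pos-o['ee_pos'])/10,2),'turn deg',np.round(np.degrees(R.from_matrix(A.T@M).as_rotvec()),1),'shift in target axes',np.round(M.T@(pos-o['ee_pos'])/10,2))
E
python3 -c "
from delta import *
delta(np.array([545.7,-110.6,180]),down(30.2))"
python3 -m inch '[{"az":-10},{"az":-10},{"az":-10},{"az":-10},{"az":-10},{"az":-10},{"az":-10},{"az":-10},{"az":-10},{"az":-10}]'
python3 -c "
from delta import *
delta(np.array([545.7,-110.6,180]),down(30.2))"
```

```text
t 1.4 pos [ 206.6 -589.9  222.7] w 87.8 F [ 0.5 -0.2  0.3]
shift cm now-axes [-34.03 -47.85   4.27] turn deg [   0.     0.  -100.9] shift in target axes [ 53.42 -24.36   4.27]
t 1.4 pos [ 206.6 -589.9  222.7] w 87.8 F [ 0.5 -0.2  0.3]
shift cm now-axes [-34.03 -47.85   4.27] turn deg [   0.     0.  -100.9] shift in target axes [ 53.42 -24.36   4.27]$[0]: bad value
```

```bash
python3 -m inch '[{"tx":0,"ty":0,"tz":0,"ax":0,"ay":0,"az":-10,"jaw":1},{"tx":0,"ty":0,"tz":0,"ax":0,"ay":0,"az":-10,"jaw":1},{"tx":0,"ty":0,"tz":0,"ax":0,"ay":0,"az":-10,"jaw":1},{"tx":0,"ty":0,"tz":0,"ax":0,"ay":0,"az":-10,"jaw":1},{"tx":0,"ty":0,"tz":0,"ax":0,"ay":0,"az":-10,"jaw":1},{"tx":0,"ty":0,"tz":0,"ax":0,"ay":0,"az":-10,"jaw":1},{"tx":0,"ty":0,"tz":0,"ax":0,"ay":0,"az":-10,"jaw":1},{"tx":0,"ty":0,"tz":0,"ax":0,"ay":0,"az":-10,"jaw":1},{"tx":0,"ty":0,"tz":0,"ax":0,"ay":0,"az":-10,"jaw":1},{"tx":0,"ty":0,"tz":0,"ax":0,"ay":0,"az":-10,"jaw":1}]'
python3 -c "
from delta import *
delta(np.array([545.7,-110.6,180]),down(30.2))"
```

```text
t: 2.65
ee_pos: [206.6, -589.9, 222.7]
orientation: [-3.037, -0.803, -0.0]
ft_force: [0.3, 0.1, -0.2]
width: 87.9
t 2.65 pos [ 206.6 -589.9  222.7] w 87.9 F [ 0.3  0.1 -0.2]
shift cm now-axes [ 53.17 -24.89   4.27] turn deg [-0.  -0.  -0.6] shift in target axes [ 53.42 -24.36   4.27]
```

```bash
python3 -m inch '[{"tx":5.3,"ty":-2.5,"tz":0.4,"ax":0,"ay":0,"az":-0.6,"jaw":1},{"tx":5.3,"ty":-2.5,"tz":0.4,"ax":0,"ay":0,"az":0,"jaw":1},{"tx":5.3,"ty":-2.5,"tz":0.4,"ax":0,"ay":0,"az":0,"jaw":1},{"tx":5.3,"ty":-2.5,"tz":0.4,"ax":0,"ay":0,"az":0,"jaw":1},{"tx":5.3,"ty":-2.5,"tz":0.4,"ax":0,"ay":0,"az":0,"jaw":1},{"tx":5.3,"ty":-2.5,"tz":0.4,"ax":0,"ay":0,"az":0,"jaw":1},{"tx":5.3,"ty":-2.5,"tz":0.4,"ax":0,"ay":0,"az":0,"jaw":1},{"tx":5.3,"ty":-2.5,"tz":0.4,"ax":0,"ay":0,"az":0,"jaw":1},{"tx":5.3,"ty":-2.5,"tz":0.4,"ax":0,"ay":0,"az":0,"jaw":1},{"tx":5.3,"ty":-2.1,"tz":0.4,"ax":0,"ay":0,"az":0,"jaw":1}]'
python3 - <<'E'
from delta import *
from fit import blockfit
im,d,c=shot('wrist'); save('w1',im)
for r in masks_of('wrist','block'):
    P=cloud(c,d,r['pixels']); print(r['score'],r['location'],len(P), blockfit(P) if len(P)>100 else '')
delta(np.array([545.7,-110.6,4]),down(30.2))
E
```

```text
t: 3.9
ee_pos: [544.9, -111.0, 182.8]
orientation: [3.035, 0.811, 0.001]
ft_force: [-0.4, 0.0, 0.2]
width: 87.9
0.72 [282.8, 271.3] 2231 (array([ 566.24871826, -234.66300964]), np.float64(25.072079196687046), (75.31599426269531, 45.600154876708984), np.float32(24.284937))
0.66 [316.5, 186.2] 2828 (array([ 545.2366333 , -112.14723206]), np.float64(25.272623297850856), (49.95197677612305, 74.8128433227539), np.float32(120.16516))
t 4.0 pos [ 546.8 -109.   182.6] w 87.6 F [ 0.7  1.2 -0.4]
shift cm now-axes [-0.21  0.07 17.86] turn deg [ 0.  -0.1 -0. ] shift in target axes [-0.18  0.08 17.86]
```

View pics/w1.png

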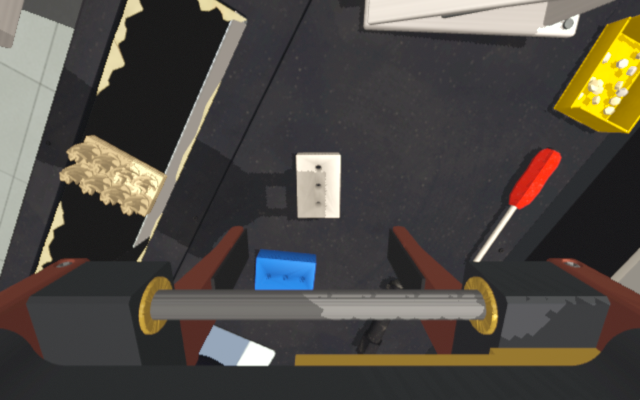

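```bash
python3 -m inch '[{"tx":-0.2,"ty":0.2,"tz":5.5,"ax":0,"ay":0,"az":0,"jaw":1},{"tx":0,"ty":0,"tz":5.5,"ax":0,"ay":0,"az":0,"jaw":1},{"tx":0,"ty":0,"tz":4,"ax":0,"ay":0,"az":0,"jaw":1},{"tx":0,"ty":0,"tz":2.8,"ax":0,"ay":0,"az":0,"jaw":1},{"tx":0,"ty":0,"tz":0,"ax":0,"ay":0,"az":0,"jaw":0},{"tx":0,"ty":0,"tz":0,"ax":0,"ay":0,"az":0,"jaw":0},{"tx":0,"ty":0,"tz":0,"ax":0,"ay":0,"az":0,"jaw":0},{"tx":0,"ty":0,"tz":0,"ax":0,"ay":0,"az":0,"jaw":0},{"tx":0,"ty":0,"tz":0,"ax":0,"ay":0,"az":0,"jaw":0},{"tx":0,"ty":0,"tz":0,"ax":0,"ay":0,"az":0,"jaw":0}]'
python3 -c "
from delta import *
B=bedR(); M=np.stack([-B[:,1],-B[:,0],-B[:,2]],1)
print(np.linalg.det(M))
delta(O+B@[62,0,64],M)"
```

```text
t: 5.25
ee_pos: [544.7, -115.6, 5.9]
orientation: [3.034, 0.81, 0.004]
ft_force: [2.3, 1.1, 7.1]
width: 49.5
1.0000000000000007
t 5.25 pos [ 544.7 -115.6    5.9] w 49.5 F [2.3 1.1 7.1]
shift cm now-axes [  7.84 -23.2  -10.25] turn deg [23.2 23.8 89.6] shift in target axes [-23.46 -11.21  -5.33]
```

```bash
python3 -m inch '[{"tx":0,"ty":0,"tz":-3,"ax":0,"ay":0,"az":0,"jaw":0},{"tx":0,"ty":0,"tz":-4,"ax":0,"ay":0,"az":0,"jaw":0},{"tx":0,"ty":0,"tz":-4,"ax":0,"ay":0,"az":10,"jaw":0},{"tx":0,"ty":0,"tz":-4,"ax":0,"ay":0,"az":10,"jaw":0},{"tx":0,"ty":0,"tz":-4,"ax":0,"ay":0,"az":10,"jaw":0},{"tx":0,"ty":0,"tz":0,"ax":0,"ay":0,"az":10,"jaw":0},{"tx":0,"ty":0,"tz":0,"ax":0,"ay":0,"az":10,"jaw":0},{"tx":0,"ty":0,"tz":0,"ax":0,"ay":0,"az":10,"jaw":0},{"tx":0,"ty":0,"tz":0,"ax":0,"ay":0,"az":10,"jaw":0},{"tx":0,"ty":0,"tz":0,"ax":0,"ay":0,"az":10,"jaw":0},{"tx":0,"ty":0,"tz":0,"ax":0,"ay":0,"az":10,"jaw":0}]'
python3 -c "
from delta import *
B=bedR(); M=np.stack([-B[:,1],-B[:,0],-B[:,2]],1)
delta(O+B@[62,0,90],M)"
```

```text
t: 6.62
ee_pos: [541.3, -115.2, 193.3]
orientation: [2.714, -1.58, -0.006]
ft_force: [0.2, -0.6, -7.8]
width: 49.7
t 6.62 pos [ 541.3 -115.2  193.3] w 49.7 F [ 0.2 -0.6 -7.8]
shift cm now-axes [-23.08  -6.67   6.3 ] turn deg [30.2  0.5  1.5] shift in target axes [-23.27  -2.07   8.43]
```

```bash
python3 -m inch '[{"tx":0,"ty":0,"tz":0,"ax":10,"ay":0,"az":1.5,"jaw":0},{"tx":0,"ty":0,"tz":0,"ax":10,"ay":0,"az":0,"jaw":0},{"tx":0,"ty":0,"tz":0,"ax":10,"ay":0,"az":0,"jaw":0},{"tx":-4.6,"ty":-0.4,"tz":0,"ax":0,"ay":0,"az":0,"jaw":0},{"tx":-4.7,"ty":-0.4,"tz":0,"ax":0,"ay":0,"az":0,"jaw":0},{"tx":-4.7,"ty":-0.4,"tz":0,"ax":0,"ay":0,"az":0,"jaw":0},{"tx":-4.7,"ty":-0.4,"tz":2,"ax":0,"ay":0,"az":0,"jaw":0},{"tx":-4.6,"ty":-0.4,"tz":2,"ax":0,"ay":0,"az":0,"jaw":0},{"tx":0,"ty":0,"tz":0,"ax":0,"ay":0,"az":0,"jaw":0}]'
python3 - <<'E'
from delta import *
np.set_printoptions(precision=1,suppress=True)
B=bedR(); M=np.stack([-B[:,1],-B[:,0],-B[:,2]],1)
im,d,c=shot('wrist'); save('w2',im)
for n in ['block','jaw','bed','trigger']:
  for r in masks_of('wrist',n):
    P=(cloud(c,d,r['pixels'])-O)@B; print(n,r['score'],r['location'],len(P)); 
    if len(P): print(np.percentile(P,[2,50,98],axis=0))
delta(O+B@[62,0,90],M)
E
```

```text
t: 7.75
ee_pos: [457.9, 111.9, 167.6]
orientation: [-2.334, 1.376, -0.315]
ft_force: [0.2, -0.7, -7.7]
width: 49.7
block 0.84 [316.8, 234.2] 9918
[[ 38.3 -17.6 133.4]
 [ 72.5   6.4 154.4]
 [ 97.3  30.3 156.8]]
block 0.56 [630.1, 284.6] 176
[[ -48.7 -339.1   14.5]
 [ -43.9 -331.9   27.4]
 [ -38.4 -329.2   32. ]]
jaw 0.75 [126.4, 95.9] 2759
[[111.  220.9 -90.2]
 [144.  235.1 -49.5]
 [173.6 265.6 -33.9]]
jaw 0.66 [327.2, 112.9] 1389
[[120.8 -28.5  14.1]
 [130.1  -1.6  29.9]
 [148.9  26.4  32.2]]
bed 0.63 [329.4, 88.3] 22753
[[ 40.1 -58.8  -0.3]
 [151.3  -2.2   1.5]
 [222.5  55.8 122.8]]
trigger 0.63 [330.5, 69.7] 1333
[[148.2 -11.5  48.5]
 [158.5  -1.4 109.5]
 [180.5   9.  118.7]]
t 8.0 pos [462.8 107.9 170.2] w 49.7 F [ 0.4  0.7 -7.5]
shift cm now-axes [ 0.2 -0.4  4.7] turn deg [2.5 0.8 0.3] shift in target axes [ 0.1 -0.2  4.7]
```

View pics/w2.png

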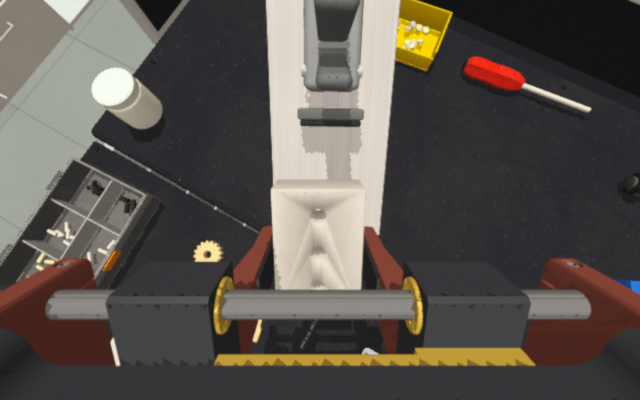

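Run:
```python
from delta import *
np.set_printoptions(precision=1,suppress=True)
B=bedR(); M=np.stack([-B[:,1],-B[:,0],-B[:,2]],1)
im,d,c=shot('wrist'); 
o=get_obs(); A=R.from_rotvec(o['orientation']).as_matrix()
for n in ['block','jaw','bed','trigger']:
  for r in masks_of('wrist',n):
    W=cloud(c,d,r['pixels']); P=(W-O)@B
    if abs(np.median(P[:,1]))>50: continue
    print(n,r['score']); print(np.percentile(P,[1,50,99],axis=0))
    if n=='block': T=(W-o['ee_pos'])@A; k=T[:,2]<-8; T=T[abs(T[:,2]-np.median(T[:,2]))<4]; print('tool',np.percentile(T,[1,50,99],axis=0), 'plane n', np.linalg.svd(T-T.mean(0),full_matrices=False)[2][2])
    if n=='bed':
      from fit import bedfit
      O2,M2,s=bedfit(W); print(O2,s,np.degrees(np.arctan2(M2[1,0],M2[0,0])),np.degrees(np.arcsin(M2[2,0])))
      Q=P[(abs(P[:,2]-1)<4)&(P[:,0]>120)]
      for x in range(120,240,20):
        q=Q[abs(Q[:,0]-x)<6]; 
        if len(q): print(x,np.percentile(q[:,1],[1,99]),np.median(q[:,2]))
delta(O+B@[62,0,90],M)
```

```text
block 0.94
[[ 40.6 -23.8 132.3]
 [ 76.    0.8 155.6]
 [100.8  25.  158. ]]
tool [[-24.2 -39.6 -21. ]
 [ -0.  -12.7 -19.6]
 [ 24.6  19.6 -17. ]] plane n [ 0. -0. -1.]
jaw 0.58
[[120.5 -30.3  13.5]
 [130.3  -2.1  29.9]
 [149.6  26.8  32.5]]
bed 0.92
[[ 33.2 -59.9  -0.6]
 [155.6  -2.3   1.5]
 [229.7  57.1 126.1]]
[475.1 112.   21. ] (120.12207794189453, 220.51449584960938) 27.81721951825304 30.0075544380583
120 [-59.9  57.7] 1.1035183030697842
140 [-59.8  57.2] 1.0286874949799563
160 [-60.1  56.8] 1.038025686113023
180 [-60.4  57.4] 1.0850215985950704
200 [-59.8  57.1] 1.037286649883258
220 [-60.6  57.5] 1.060863322708601
trigger 0.83
[[147.9 -12.2  47.4]
 [159.   -1.6 107.5]
 [180.7   9.3 119. ]]
t 8.25 pos [462.8 108.1 170.2] w 49.9 F [ 0.3 -1.1 -7.7]
shift cm now-axes [ 0.2 -0.4  4.7] turn deg [2.5 0.8 0.3] shift in target axes [ 0.1 -0.2  4.7]
```

```bash
sed -i 's/^O=.*/O=np.array([477.5,114.4,21.7])+bedR()@[0,-1.4,1]/' delta.py
python3 -m inch '[{"tx":0,"ty":0,"tz":0,"ax":2.5,"ay":0.8,"az":0.3,"jaw":0},{"tx":0.1,"ty":0.1,"tz":2.5,"ax":0,"ay":0,"az":0,"jaw":0},{"tx":0.1,"ty":0.1,"tz":2.5,"ax":0,"ay":0,"az":0,"jaw":0},{"tx":0,"ty":0,"tz":0,"ax":0,"ay":0,"az":0,"jaw":0}]'
python3 -c "
from delta import *
B=bedR(); M=np.stack([-B[:,1],-B[:,0],-B[:,2]],1)
delta(O+B@[58,0,5],M)"
```

```text
t: 8.75
ee_pos: [483.9, 117.6, 124.6]
orientation: [-2.289, 1.376, -0.366]
ft_force: [0.1, 0.5, -6.9]
width: 49.8
t 8.75 pos [483.9 117.6 124.6] w 49.8 F [ 0.1  0.5 -6.9]
shift cm now-axes [ 0.13 -0.05  7.95] turn deg [ 0.1  0.1 -0. ] shift in target axes [ 0.13 -0.04  7.95]
```

```bash
python3 -m inch '[{"tx":0.1,"ty":0,"tz":3,"ax":0,"ay":0,"az":0,"jaw":0},{"tx":0,"ty":0,"tz":3,"ax":0,"ay":0,"az":0,"jaw":0},{"tx":0,"ty":0,"tz":1.2,"ax":0,"ay":0,"az":0,"jaw":0},{"tx":0,"ty":0,"tz":0,"ax":0,"ay":0,"az":0,"jaw":0},{"tx":0,"ty":0,"tz":0,"ax":0,"ay":0,"az":0,"jaw":0}]'
python3 -c "
from delta import *
B=bedR(); M=np.stack([-B[:,1],-B[:,0],-B[:,2]],1)
delta(O+B@[58,0,5],M)"
```

```text
t: 9.38
ee_pos: [512.8, 132.9, 71.6]
orientation: [-2.287, 1.371, -0.367]
ft_force: [0.2, -0.2, -6.5]
width: 49.7
t 9.38 pos [512.8 132.9  71.6] w 49.7 F [ 0.2 -0.2 -6.5]
shift cm now-axes [0.12 0.15 1.73] turn deg [-0.1  0.1  0.1] shift in target axes [0.11 0.15 1.73]
```

```bash
python3 -m inch '[{"tx":0.1,"ty":0.1,"tz":0.8,"ax":0,"ay":0,"az":0,"jaw":0},{"tx":0,"ty":0,"tz":0.6,"ax":0,"ay":0,"az":0,"jaw":0},{"tx":0,"ty":0,"tz":0,"ax":0,"ay":0,"az":0,"jaw":0}]'
python3 -c "
from delta import *
B=bedR(); M=np.stack([-B[:,1],-B[:,0],-B[:,2]],1)
delta(O+B@[58,0,5],M)"
```

```text
t: 9.75
ee_pos: [518.8, 135.1, 58.8]
orientation: [-2.287, 1.371, -0.367]
ft_force: [0.5, 0.4, -6.8]
width: 49.9
t 9.75 pos [518.8 135.1  58.8] w 49.9 F [ 0.5  0.4 -6.8]
shift cm now-axes [0.02 0.06 0.3 ] turn deg [-0.1  0.2  0.1] shift in target axes [0.02 0.05 0.3 ]
```

Now lower it to contact in small steps.

```bash
python3 -m inch '[{"tx":0,"ty":0,"tz":0.2,"ax":0,"ay":0,"az":0,"jaw":0},{"tx":0,"ty":0,"tz":0.1,"ax":0,"ay":0,"az":0,"jaw":0},{"tx":0,"ty":0,"tz":0,"ax":0,"ay":0,"az":0,"jaw":0}]'
python3 -c "
from delta import *
B=bedR(); M=np.stack([-B[:,1],-B[:,0],-B[:,2]],1)
delta(O+B@[58,0,5],M)"
```

```text
t: 10.12
ee_pos: [520.0, 135.8, 56.5]
orientation: [-2.286, 1.371, -0.367]
ft_force: [-5.7, -1.9, 4.6]
width: 49.6
t 10.12 pos [520.  135.8  56.5] w 49.6 F [-5.7 -1.9  4.6]
shift cm now-axes [0.04 0.06 0.04] turn deg [-0.2  0.2  0.1] shift in target axes [0.04 0.06 0.04]
```

```bash
python3 -m inch '[{"tx":0,"ty":0,"tz":0,"ax":0,"ay":0,"az":0,"jaw":0.75},{"tx":0,"ty":0,"tz":0,"ax":0,"ay":0,"az":0,"jaw":0.8},{"tx":0,"ty":0,"tz":0,"ax":0,"ay":0,"az":0,"jaw":0.8},{"tx":0,"ty":0,"tz":-2,"ax":0,"ay":0,"az":0,"jaw":0.8},{"tx":0,"ty":0,"tz":-4,"ax":0,"ay":0,"az":0,"jaw":1},{"tx":0,"ty":0,"tz":-5,"ax":0,"ay":0,"az":0,"jaw":1},{"tx":0,"ty":0,"tz":-5,"ax":0,"ay":0,"az":0,"jaw":1},{"tx":0,"ty":0,"tz":0,"ax":0,"ay":0,"az":0,"jaw":1}]'
python3 - <<'E'
from delta import *
np.set_printoptions(precision=1,suppress=True)
B=bedR(); M=np.stack([-B[:,1],-B[:,0],-B[:,2]],1)
im,d,c=shot('wrist'); save('w3',im)
for n in ['block','jaw','trigger']:
  for r in masks_of('wrist',n):
    W=cloud(c,d,r['pixels']); P=(W-O)@B
    if len(P)<50 or abs(np.median(P[:,1]))>50: continue
    print(n,r['score'],r['location']); print(np.percentile(P,[1,50,99],axis=0))
    if n=='block':
      Q=P[abs(P[:,2]-25)<4]; print(len(Q),cv2.minAreaRect(Q[:,:2].astype(np.float32)))
P=(cloud(c,d)-O)@B
k=(abs(P[:,1])<14)&(P[:,2]>85)&(P[:,2]<130)&(P[:,0]>120)&(P[:,0]<230); Q=P[k]
for z in range(85,130,5):
    q=Q[abs(Q[:,2]-z)<2.5]; print(z,len(q),np.percentile(q[:,0],[1,25,50,75,99]) if len(q) else '')
M2=np.stack([B[:,0],-B[:,1],-B[:,2]],1)
delta(O+B@[181.5,0,150],M2)
E
```

```text
t: 11.12
ee_pos: [476.5, 115.8, 151.5]
orientation: [-2.274, 1.355, -0.359]
ft_force: [0.4, 0.6, 0.3]
width: 87.9
block 0.98 [322.1, 216.0]
[[ 16.8 -24.6   0.2]
 [ 57.8   0.1  25. ]
 [ 90.9  24.7  26.6]]
3929 ((53.09341812133789, 0.033992767333984375), (50.085262298583984, 75.99703979492188), 89.95245361328125)
jaw 0.89 [320.1, 133.1]
[[120.7 -28.   12.6]
 [130.1  -0.2  28.9]
 [149.7  28.6  31.5]]
85 56 [164.6 185.4 185.6 185.9 188.3]
90 142 [162.9 165.  185.6 185.8 187.7]
95 147 [161.  163.8 185.5 185.8 188.8]
100 171 [160.2 161.9 185.6 185.8 188.9]
105 175 [158.1 160.8 185.7 185.9 188.3]
110 221 [147.7 158.2 185.5 185.8 188.7]
115 813 [147.6 150.4 153.4 156.6 187. ]
120 307 [150.3 185.4 185.8 186.4 193. ]
125 796 [185.8 187.6 189.2 190.8 192.6]
t 11.32 pos [476.3 116.2 149.1] w 88.2 F [0.1 0.5 0.5]
shift cm now-axes [  0.3 -11.9  -3.9] turn deg [ -1.5   0.3 -89.9] shift in target axes [11.8  0.4 -4.1]
```

View pics/w3.png

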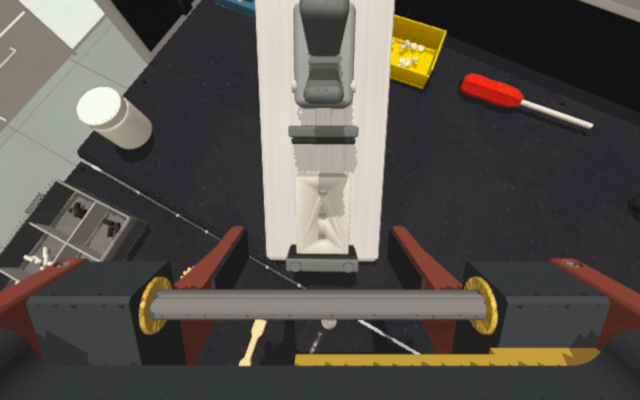

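```bash
python3 -m inch '[{"tx":0,"ty":0,"tz":-2,"ax":-1.5,"ay":0.3,"az":0,"jaw":1},{"tx":0,"ty":0,"tz":-2,"ax":0,"ay":0,"az":-10,"jaw":1},{"tx":0,"ty":0,"tz":0,"ax":0,"ay":0,"az":-10,"jaw":1},{"tx":0,"ty":0,"tz":0,"ax":0,"ay":0,"az":-10,"jaw":1},{"tx":0,"ty":0,"tz":0,"ax":0,"ay":0,"az":-10,"jaw":1},{"tx":0,"ty":0,"tz":0,"ax":0,"ay":0,"az":-10,"jaw":1},{"tx":0,"ty":0,"tz":0,"ax":0,"ay":0,"az":-10,"jaw":1},{"tx":0,"ty":0,"tz":0,"ax":0,"ay":0,"az":-10,"jaw":1},{"tx":0,"ty":0,"tz":0,"ax":0,"ay":0,"az":-10,"jaw":1},{"tx":0,"ty":0,"tz":0,"ax":0,"ay":0,"az":-10,"jaw":1},{"tx":0,"ty":0,"tz":0,"ax":0,"ay":0,"az":0,"jaw":1}]'
python3 -c "
from delta import *
B=bedR(); M2=np.stack([B[:,0],-B[:,1],-B[:,2]],1)
delta(O+B@[183,0,150],M2)"
```

```text
t: 12.7
ee_pos: [459.4, 107.2, 181.9]
orientation: [-2.824, -0.711, -0.735]
ft_force: [0.4, 0.8, -0.5]
width: 87.6
t 12.7 pos [459.4 107.2 181.9] w 87.6 F [ 0.4  0.8 -0.5]
shift cm now-axes [11.96  0.35 -0.4 ] turn deg [-0.9  0.6  0. ] shift in target axes [11.97  0.35 -0.26]
```

```bash
python3 -m inch '[{"tx":4,"ty":0.1,"tz":-0.3,"ax":-0.9,"ay":0.6,"az":0,"jaw":1},{"tx":4,"ty":0.1,"tz":0,"ax":0,"ay":0,"az":0,"jaw":1},{"tx":4,"ty":0.1,"tz":0,"ax":0,"ay":0,"az":0,"jaw":1},{"tx":0,"ty":0,"tz":0,"ax":0,"ay":0,"az":0,"jaw":1},{"tx":0,"ty":0,"tz":0,"ax":0,"ay":0,"az":0,"jaw":1}]'
python3 - <<'E'
from delta import *
np.set_printoptions(precision=1,suppress=True)
B=bedR(); M2=np.stack([B[:,0],-B[:,1],-B[:,2]],1)
im,d,c=shot('wrist'); save('w4',im)
P=(cloud(c,d)-O)@B
k=(abs(P[:,1])<16)&(P[:,2]>50)&(P[:,2]<130)&(P[:,0]>120)&(P[:,0]<230); Q=P[k]
for z in range(85,130,5):
    q=Q[abs(Q[:,2]-z)<2.5]; print(z,len(q),np.percentile(q[:,0],[1,25,50,75,99]) if len(q) else '',np.percentile(q[:,1],[1,99]) if len(q) else '')
delta(O+B@[183,0,81],M2)
E
```

```text
t: 13.32
ee_pos: [550.2, 152.6, 243.7]
orientation: [-2.833, -0.707, -0.757]
ft_force: [-0.3, -0.6, 0.4]
width: 88.1
85 88 [159.9 165.1 165.9 171.4 195.9] [-9.3 12.3]
90 86 [157.  163.6 164.5 185.4 195.5] [-8.1 12.2]
95 100 [155.3 162.  162.7 185.4 196. ] [-8.3 12.2]
100 119 [153.8 160.6 161.3 185.3 196.3] [-8.6 12.2]
105 121 [152.3 158.7 159.6 185.3 196. ] [-9.4 12.2]
110 112 [150.6 157.2 158.2 165.8 196.3] [-9.3 12.2]
115 353 [147.6 150.7 153.3 155.9 195. ] [-9.1 12.2]
120 90 [151.1 185.7 188.3 193.6 197.3] [-7.5 12.4]
125 414 [185.8 188.6 191.3 193.6 196.6] [-10.4  11.5]
t 13.38 pos [549.9 152.4 243.6] w 87.7 F [-0.2 -1.  -0.8]
shift cm now-axes [0.1 0.1 6.9] turn deg [-0.   0.1  0. ] shift in target axes [0.1 0.1 6.9]
```

View pics/w4.png

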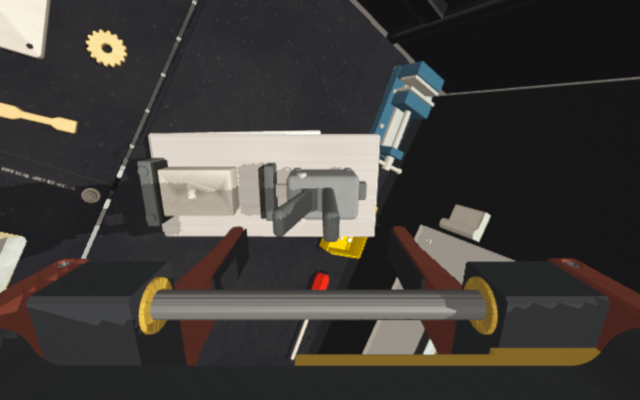

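```bash
python3 -m inch '[{"tx":0.2,"ty":0,"tz":3,"ax":0,"ay":0,"az":0,"jaw":1},{"tx":0,"ty":0,"tz":3,"ax":0,"ay":0,"az":0,"jaw":1},{"tx":0,"ty":0,"tz":0.8,"ax":0,"ay":0,"az":0,"jaw":1},{"tx":0,"ty":0,"tz":0,"ax":0,"ay":0,"az":0,"jaw":1},{"tx":0,"ty":0,"tz":0,"ax":0,"ay":0,"az":0,"jaw":1}]'
python3 -c "
from delta import *
B=bedR(); M2=np.stack([B[:,0],-B[:,1],-B[:,2]],1)
delta(O+B@[184,0,81],M2)"
```

```text
t: 14.0
ee_pos: [582.9, 169.1, 188.0]
orientation: [-2.832, -0.709, -0.762]
ft_force: [0.2, 0.3, -0.1]
width: 87.6
t 14.0 pos [582.9 169.1 188. ] w 87.6 F [ 0.2  0.3 -0.1]
shift cm now-axes [-0.2   0.02  0.27] turn deg [ 0.1 -0.1  0.1] shift in target axes [-0.2   0.02  0.27]
```

```bash
python3 -m inch '[{"tx":-0.1,"ty":0,"tz":0.2,"ax":0,"ay":0,"az":0,"jaw":1},{"tx":0,"ty":0,"tz":0,"ax":0,"ay":0,"az":0,"jaw":0},{"tx":0,"ty":0,"tz":0,"ax":0,"ay":0,"az":0,"jaw":0},{"tx":0,"ty":0,"tz":0,"ax":0,"ay":0,"az":0,"jaw":0},{"tx":0,"ty":0,"tz":0,"ax":0,"ay":0,"az":0,"jaw":0},{"tx":0,"ty":0,"tz":0,"ax":0,"ay":0,"az":0,"jaw":0},{"tx":0,"ty":0,"tz":0,"ax":0,"ay":0,"az":0,"jaw":0},{"tx":0,"ty":0,"tz":0,"ax":0,"ay":0,"az":0,"jaw":0}]'
cat > look.py <<'E'
from delta import *
np.set_printoptions(precision=1,suppress=True)
B=bedR(); M2=np.stack([B[:,0],-B[:,1],-B[:,2]],1)
im,d,c=shot('wrist')
P=(cloud(c,d)-O)@B
J=P[(P[:,1]>-24)&(P[:,1]<24)&(P[:,2]>24)&(P[:,2]<35)&(P[:,0]>84)&(P[:,0]<150)]
hi=J[J[:,2]>27.5]; print('jaw/pad z>27.5 x:',np.percentile(hi[:,0],[1,5,50,95]) if len(hi) else '')
for r in masks_of('wrist','block')[:1]:
    W=P_=(cloud(c,d,r['pixels'])-O)@B; print('block',r['score'],np.percentile(P_,[1,50,99],axis=0).ravel())
delta(O+B@[184,0,81],M2)
E
python3 look.py
```

```text
t: 15.0
ee_pos: [581.7, 169.5, 184.2]
orientation: [-2.832, -0.709, -0.757]
ft_force: [-5.5, -1.3, 0.4]
width: 28.9
jaw/pad z>27.5 x: [113.7 114.6 122.5 128.4]
block 0.84 [ 16.7 -23.7   3.1  57.1   3.6  24.9  90.6  25.3  26.4]
t 15.1 pos [581.7 169.5 184.2] w 28.7 F [-6.5 -0.5  0.2]
shift cm now-axes [ 0.1  0.1 -0. ] turn deg [-0.1  0.1  0.1] shift in target axes [ 0.1  0.1 -0. ]
```

```bash
python3 -m inch '[{"tx":-0.05,"ty":0,"tz":0,"ax":0,"ay":0,"az":0,"jaw":0.85},{"tx":0,"ty":0,"tz":0,"ax":0,"ay":0,"az":0,"jaw":0.85},{"tx":0,"ty":0,"tz":0,"ax":0,"ay":0,"az":0,"jaw":0.85},{"tx":0,"ty":0,"tz":0,"ax":0,"ay":0,"az":0,"jaw":0.85},{"tx":0,"ty":0,"tz":0,"ax":0,"ay":0,"az":0,"jaw":0.85}]'
python3 -m inch '[{"tx":0,"ty":0,"tz":0,"ax":0,"ay":0,"az":0,"jaw":0},{"tx":0,"ty":0,"tz":0,"ax":0,"ay":0,"az":0,"jaw":0},{"tx":0,"ty":0,"tz":0,"ax":0,"ay":0,"az":0,"jaw":0},{"tx":0,"ty":0,"tz":0,"ax":0,"ay":0,"az":0,"jaw":0},{"tx":0,"ty":0,"tz":0,"ax":0,"ay":0,"az":0,"jaw":0},{"tx":0,"ty":0,"tz":0,"ax":0,"ay":0,"az":0,"jaw":0},{"tx":0,"ty":0,"tz":0,"ax":0,"ay":0,"az":0,"jaw":0},{"tx":0,"ty":0,"tz":0,"ax":0,"ay":0,"az":0,"jaw":0}]'
python3 look.py
```

```text
t: 15.72
ee_pos: [583.0, 169.2, 184.9]
orientation: [-2.832, -0.709, -0.762]
ft_force: [-0.7, 0.1, -1.0]
width: 73.7
t: 16.73
ee_pos: [581.7, 169.3, 184.3]
orientation: [-2.832, -0.709, -0.758]
ft_force: [-5.7, -0.8, 0.9]
width: 29.1
jaw/pad z>27.5 x: [107.5 108.3 116.2 122. ]
block 0.83 [ 16.9 -23.4   3.2  57.4   3.6  24.9  90.6  25.3  26.5]
t 16.82 pos [581.7 169.3 184.3] w 28.8 F [-5.   0.1  1.3]
shift cm now-axes [ 0.1  0.1 -0. ] turn deg [-0.   0.   0.1] shift in target axes [ 0.1  0.1 -0. ]
```

```bash
for i in 1; do python3 -m inch '[{"tx":-0.05,"ty":0,"tz":0,"ax":0,"ay":0,"az":0,"jaw":0.85},{"tx":0,"ty":0,"tz":0,"ax":0,"ay":0,"az":0,"jaw":0.85},{"tx":0,"ty":0,"tz":0,"ax":0,"ay":0,"az":0,"jaw":0.85},{"tx":0,"ty":0,"tz":0,"ax":0,"ay":0,"az":0,"jaw":0.85},{"tx":0,"ty":0,"tz":0,"ax":0,"ay":0,"az":0,"jaw":0.85},{"tx":0,"ty":0,"tz":0,"ax":0,"ay":0,"az":0,"jaw":0.85}]'; done
python3 -m inch '[{"tx":0,"ty":0,"tz":0,"ax":0,"ay":0,"az":0,"jaw":0},{"tx":0,"ty":0,"tz":0,"ax":0,"ay":0,"az":0,"jaw":0},{"tx":0,"ty":0,"tz":0,"ax":0,"ay":0,"az":0,"jaw":0},{"tx":0,"ty":0,"tz":0,"ax":0,"ay":0,"az":0,"jaw":0},{"tx":0,"ty":0,"tz":0,"ax":0,"ay":0,"az":0,"jaw":0},{"tx":0,"ty":0,"tz":0,"ax":0,"ay":0,"az":0,"jaw":0},{"tx":0,"ty":0,"tz":0,"ax":0,"ay":0,"az":0,"jaw":0},{"tx":0,"ty":0,"tz":0,"ax":0,"ay":0,"az":0,"jaw":0}]'
python3 -m inch '[{"tx":0,"ty":0,"tz":0,"ax":0,"ay":0,"az":0,"jaw":0.85},{"tx":0,"ty":0,"tz":0,"ax":0,"ay":0,"az":0,"jaw":0.85},{"tx":0,"ty":0,"tz":0,"ax":0,"ay":0,"az":0,"jaw":0.85},{"tx":0,"ty":0,"tz":0,"ax":0,"ay":0,"az":0,"jaw":0.85},{"tx":0,"ty":0,"tz":0,"ax":0,"ay":0,"az":0,"jaw":0.85},{"tx":0,"ty":0,"tz":0,"ax":0,"ay":0,"az":0,"jaw":0.85}]'
python3 -m inch '[{"tx":0,"ty":0,"tz":0,"ax":0,"ay":0,"az":0,"jaw":0},{"tx":0,"ty":0,"tz":0,"ax":0,"ay":0,"az":0,"jaw":0},{"tx":0,"ty":0,"tz":0,"ax":0,"ay":0,"az":0,"jaw":0},{"tx":0,"ty":0,"tz":0,"ax":0,"ay":0,"az":0,"jaw":0},{"tx":0,"ty":0,"tz":0,"ax":0,"ay":0,"az":0,"jaw":0},{"tx":0,"ty":0,"tz":0,"ax":0,"ay":0,"az":0,"jaw":0},{"tx":0,"ty":0,"tz":0,"ax":0,"ay":0,"az":0,"jaw":0},{"tx":0,"ty":0,"tz":0,"ax":0,"ay":0,"az":0,"jaw":0}]'
python3 look.py
```

```text
t: 17.58
ee_pos: [582.6, 169.0, 184.7]
orientation: [-2.832, -0.709, -0.762]
ft_force: [0.1, 0.3, -0.3]
width: 74.4
t: 18.58
ee_pos: [581.7, 169.2, 184.3]
orientation: [-2.832, -0.709, -0.759]
ft_force: [-5.2, 0.7, 1.9]
width: 28.8
t: 19.32
ee_pos: [582.6, 169.0, 184.7]
orientation: [-2.832, -0.709, -0.762]
ft_force: [-0.1, -0.9, -0.7]
width: 74.7
t: 20.32
ee_pos: [581.7, 169.3, 184.3]
orientation: [-2.832, -0.709, -0.759]
ft_force: [-5.4, 1.7, 2.3]
width: 28.6
jaw/pad z>27.5 x: [ 94.6  95.4 103.6 109.3]
block 0.68 [ 16.6 -24.1   0.8  53.9   3.7  24.9  90.5  25.3  26.6]
t 20.43 pos [581.7 169.3 184.3] w 28.9 F [-5.2  0.9  1.7]
shift cm now-axes [ 0.1  0.1 -0. ] turn deg [-0.   0.   0.1] shift in target axes [ 0.1  0.1 -0. ]
```

Jaw 94.6 mm, 3.6 mm to go: squeeze again, look, squeeze again, look.

```bash
python3 -m inch '[{"tx":0,"ty":0,"tz":0,"ax":0,"ay":0,"az":0,"jaw":0.85},{"tx":0,"ty":0,"tz":0,"ax":0,"ay":0,"az":0,"jaw":0.85},{"tx":0,"ty":0,"tz":0,"ax":0,"ay":0,"az":0,"jaw":0.85},{"tx":0,"ty":0,"tz":0,"ax":0,"ay":0,"az":0,"jaw":0.85},{"tx":0,"ty":0,"tz":0,"ax":0,"ay":0,"az":0,"jaw":0.85},{"tx":0,"ty":0,"tz":0,"ax":0,"ay":0,"az":0,"jaw":0.85}]'
python3 -m inch '[{"tx":0,"ty":0,"tz":0,"ax":0,"ay":0,"az":0,"jaw":0},{"tx":0,"ty":0,"tz":0,"ax":0,"ay":0,"az":0,"jaw":0},{"tx":0,"ty":0,"tz":0,"ax":0,"ay":0,"az":0,"jaw":0},{"tx":0,"ty":0,"tz":0,"ax":0,"ay":0,"az":0,"jaw":0},{"tx":0,"ty":0,"tz":0,"ax":0,"ay":0,"az":0,"jaw":0},{"tx":0,"ty":0,"tz":0,"ax":0,"ay":0,"az":0,"jaw":0},{"tx":0,"ty":0,"tz":0,"ax":0,"ay":0,"az":0,"jaw":0},{"tx":0,"ty":0,"tz":0,"ax":0,"ay":0,"az":0,"jaw":0}]'
python3 look.py
python3 -m inch '[{"tx":0,"ty":0,"tz":0,"ax":0,"ay":0,"az":0,"jaw":0.85},{"tx":0,"ty":0,"tz":0,"ax":0,"ay":0,"az":0,"jaw":0.85},{"tx":0,"ty":0,"tz":0,"ax":0,"ay":0,"az":0,"jaw":0.85},{"tx":0,"ty":0,"tz":0,"ax":0,"ay":0,"az":0,"jaw":0.85},{"tx":0,"ty":0,"tz":0,"ax":0,"ay":0,"az":0,"jaw":0.85},{"tx":0,"ty":0,"tz":0,"ax":0,"ay":0,"az":0,"jaw":0.85}]'
python3 -m inch '[{"tx":0,"ty":0,"tz":0,"ax":0,"ay":0,"az":0,"jaw":0},{"tx":0,"ty":0,"tz":0,"ax":0,"ay":0,"az":0,"jaw":0},{"tx":0,"ty":0,"tz":0,"ax":0,"ay":0,"az":0,"jaw":0},{"tx":0,"ty":0,"tz":0,"ax":0,"ay":0,"az":0,"jaw":0},{"tx":0,"ty":0,"tz":0,"ax":0,"ay":0,"az":0,"jaw":0},{"tx":0,"ty":0,"tz":0,"ax":0,"ay":0,"az":0,"jaw":0},{"tx":0,"ty":0,"tz":0,"ax":0,"ay":0,"az":0,"jaw":0},{"tx":0,"ty":0,"tz":0,"ax":0,"ay":0,"az":0,"jaw":0}]'
python3 look.py
```

```text
t: 21.18
ee_pos: [582.6, 169.0, 184.7]
orientation: [-2.832, -0.709, -0.762]
ft_force: [0.1, -0.1, -0.8]
width: 74.5
t: 22.18
ee_pos: [581.7, 169.3, 184.3]
orientation: [-2.832, -0.709, -0.759]
ft_force: [-5.5, 2.1, 2.2]
width: 28.6
jaw/pad z>27.5 x: [ 91.4  92.4  99.8 105.2]
block 0.79 [ 16.9 -23.6   4.9  51.5   3.7  24.9  88.7  25.3  26.5]
t 22.27 pos [581.7 169.3 184.3] w 28.5 F [-5.1  1.7  2.4]
shift cm now-axes [ 0.1  0.1 -0. ] turn deg [-0.   0.   0.1] shift in target axes [ 0.1  0.1 -0. ]
t: 23.02
ee_pos: [582.5, 169.0, 184.7]
orientation: [-2.832, -0.709, -0.762]
ft_force: [0.3, -0.3, -0.2]
width: 74.6
t: 24.02
ee_pos: [581.7, 169.2, 184.3]
orientation: [-2.832, -0.709, -0.759]
ft_force: [-4.8, 0.6, 2.6]
width: 28.6
jaw/pad z>27.5 x: [ 91.3  92.1  99.8 105.2]
block 0.58 [ 16.3 -24.2   0.8  51.5   3.7  25.   89.   25.3  26.5]
t 24.12 pos [581.7 169.2 184.3] w 28.7 F [-5.4  0.3  1.3]
shift cm now-axes [ 0.1  0.1 -0. ] turn deg [-0.   0.   0.1] shift in target axes [ 0.1  0.1 -0. ]
```

The last squeeze left the jaw where it was (105.2 both times), so the block is gripped. Release and withdraw.

```bash
python3 -m inch '[{"tx":0,"ty":0,"tz":0,"ax":0,"ay":0,"az":0,"jaw":1},{"tx":0,"ty":0,"tz":0,"ax":0,"ay":0,"az":0,"jaw":1},{"tx":0,"ty":0,"tz":0,"ax":0,"ay":0,"az":0,"jaw":1},{"tx":0,"ty":0,"tz":0,"ax":0,"ay":0,"az":0,"jaw":1},{"tx":0,"ty":0,"tz":0,"ax":0,"ay":0,"az":0,"jaw":1},{"tx":0,"ty":0,"tz":0,"ax":0,"ay":0,"az":0,"jaw":1},{"tx":0,"ty":0,"tz":-3,"ax":0,"ay":0,"az":0,"jaw":1},{"tx":0,"ty":0,"tz":-4,"ax":0,"ay":0,"az":0,"jaw":1},{"tx":0,"ty":0,"tz":-3,"ax":0,"ay":0,"az":0,"jaw":1},{"tx":0,"ty":0,"tz":0,"ax":0,"ay":0,"az":0,"jaw":1},{"tx":0,"ty":0,"tz":0,"ax":0,"ay":0,"az":0,"jaw":1}]'
python3 look.py
python3 - <<'E'
from delta import *
np.set_printoptions(precision=1,suppress=True)
B=bedR()
im,d,c=shot('wrist'); save('w5',im)
P=(cloud(c,d)-O)@B
Q=P[(abs(P[:,1])<14)&(abs(P[:,2]-100)<3)&(P[:,0]>120)&(P[:,0]<230)]; print('z100',np.percentile(Q[:,0],[1,25,99]))
for r in masks_of('wrist','block')[:1]:
    T=(cloud(c,d,r['pixels'])-O)@B; T=T[abs(T[:,2]-25)<3]; print(cv2.minAreaRect(T[:,:2].astype(np.float32)))
im,d,c=shot('top')
for t in ['torch','screwdriver','jar_steel']:
    r=masks_of('top',t)[0]; print(t,np.median(cloud(c,d,r['pixels']),0))
E
```

```text
t: 25.5
ee_pos: [538.3, 145.6, 270.7]
orientation: [-2.832, -0.709, -0.761]
ft_force: [-0.2, -0.1, -0.8]
width: 87.8
jaw/pad z>27.5 x: [ 91.2  92.1  99.3 105. ]
block 0.93 [ 16.3 -23.4   2.1  51.7   3.2  24.9  89.1  25.4  26.6]
t 25.6 pos [538.  145.6 269.9] w 87.7 F [ 0.8  0.8 -0.1]
shift cm now-axes [0.1 0.1 9.9] turn deg [0.  0.  0.1] shift in target axes [0.1 0.1 9.9]
z100 [153.9 160.1 195.8]
((53.23883056640625, 0.5081233978271484), (76.65546417236328, 50.29927444458008), 0.1880110502243042)
torch [ 716.7 -237.1   21.3]
screwdriver [764.   22.9  19.9]
jar_steel [501.3 399.1  60.2]
```

View pics/w5.png

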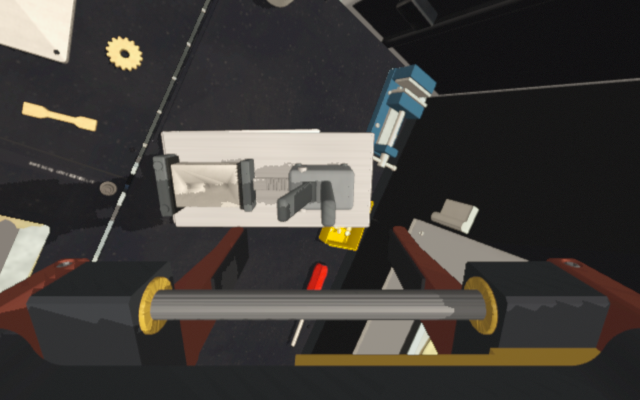

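The block sits between the jaws at (208,185) in the wrist view with the pad against it. The trigger at (293,200) is out and the gripper is clear.

```bash
python3 -c "
from h import *
ctrl.close_job(); print(get_obs()['t'])"
```

```text
the job is handed in; nothing more can be done
the job is handed in; nothing more can be done
```

The steel block is clamped in the trigger-clamp stand, the trigger is out, and the job is handed in. It was at about 26 s when I made the last checks; no verdict was reported.

- **Placing:** I set the block lengthwise on the bed and let go, and it slid down against the lower jaw.
- **Squeezing:** I squeezed the trigger six times. The pad went from about 121 to 114, 107.5, 94.6 (after two more) and 91.4 mm up the slope, and the sixth squeeze moved it no further (91.3 mm). I never pushed the jaw.

**Last checks**
- **Block:** its middle is about 53 mm up the slope and 0.5 mm off the centre line, and it is turned 0.2°. It lies flat against both jaws.
- **Trigger:** its face is back at about 154 mm at squeeze height, the same as when it was sprung out at the start.
- **Gripper:** it is about 100 mm clear of the handle and reads no force.
- **Torch and jar:** they are within 2 mm of where they started.

**Mismatches and limits**
- **Screwdriver:** its visible middle read about 12 mm further left and 4 mm nearer than at the start. I put this down to the arm hiding part of it, since the robot never went near it, but I did not measure it again.
- **Squeezed width:** the fingers closed to 28.6–29 mm rather than the expected 27 mm. The ratchet and clutch still worked as described.
- **Clamping force:** I inferred the grip from the jaw stopping and did not measure the force.

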